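# Set the blow-off air regulator and lock it

### The arm

A 6-joint arm with a two-finger parallel gripper is mounted at the origin on a cart in front of the work surface, level with it; the furniture and walls round the work are solid. World frame = base frame: x ahead of the robot, y to its left, z up, the work surface at z = 0. Lengths are in m, angles in rad, forces in N, time in s.
With the tool pointing down it reaches from about 0.3 to 0.75 m from the base axis. Payload 8.5 kg.
Tool frame: the origin (TCP) lies at the very end of the fingers, on their centre line; the grasp point (between the pads) lies 19 mm behind it; x points along the fingers, z is the direction in which the jaws open and shut, and the axes are right-handed (so a half turn about x gives the same grasp; the last joint's range is limited). The gripper opens to 88 mm and grips with 3 to 60 N. Pads are 18 mm wide; open, the fingers measure 123 mm over their backs; the gripper's body (75 mm by 187 mm) begins 45 mm behind the grasp point.
Start: joints at [0.9, 0.381, 1.297, -0, 1.464, -0.215], TCP at [0.242, 0.494, 0.239] pointing down, gripper open.
Joint ranges: [-3.11, 3.11], [-0.89, 2.33], [0.22, 2.48], [-1.42, 4.56], [0.17, 2.85], [-2.88, 2.88]. Speed limits (rad/s): [2.39, 2.39, 3.14, 3.14, 3.14, 3.14].

### API

Orientations are given as [roll, pitch, yaw] about the fixed x, y, z axes, in that order (R = Rz(yaw) Ry(pitch) Rx(roll)).
In Python, from station import sensors, viewer, env gives the robot as it stands.
- The arm moves only by the tool jog_arm, never from a script. Its argument "series" is a list that holds one entry, the list of rows, each a list of 4 numbers: the shift along the tool's x, y, z in cm, then the turn about the tool's x in degrees. A call has 1 to 8 rows; each row shifts and turns the commanded pose from where the row before left it, along the tool's axes as they then stand; what a row does not reach is not made up. A row lasts 1/12 s, in which the tool goes at most 41.7 mm and 7.16 degrees, less where a joint would pass 70% of its speed; a pose out of reach is approached as far as the arm can. A call is refused whole if a number of a shift passes 4.17 or a number of a turn 7.16, either way. A call with a gripper value outside its range is refused whole. "grip" is the finger opening in cm, from 0 to 8.81, set as the call begins (left out, the last holds). The fingers move at their own pace and stop on an object; the grip force is fixed at half the most. Time passes only in rows, so rows that do not move let the fingers close. It gives the time, the measured TCP pose, the force and the opening at its end, in the units of the state.
- sensors.observe(): the state, without advancing time (a new reading comes with each control period).
- viewer.capture(name): name is "scene" or "top"; returns the picture (420x560x3 uint8, red, green, blue); there is no depth.
- viewer.camera_model(name): a dict with "intrinsics" (3x3 intrinsics, pixels), "rvec" (rotation vector, rad) and "tvec" (3), from world to camera coordinates, as OpenCV has them. Camera axes: x right, y down, z forward; pixel columns grow to the right and rows downward; lengths in m; the calibration is good to about 2 mm. A picture is of the moment at which its call begins. camera_model takes no time and is no camera call.
- env.sign_off(): hands the job in, once; it reports no verdict.
The state is a dict: "t": time; "q": joint angles; "qvel": joint speeds; "tau": joint torques, N m; "tool_pos": TCP position; "eef_rot": TCP orientation; "ft_force": force on the tool from outside, world axes, zero at the start; "wrist_torque": the same for the moment, N m; "grip_width": finger opening in m.
Only numpy, scipy, OpenCV 4.12 (cv2) and the standard library are available. Lean on these libraries where they do the work, as an engineer would, in place of code of your own. Each camera call takes 0.05 s, during which the arm holds its last target. There are 200 camera calls.

### The job

Turn the knob of the blue air regulator until its white pointer stands on the green mark. Then slide the blue guard all the way along its rails to the stop, so that it covers the knob and locks the setting. Do not turn the knob of the orange regulator beside it.

Things in the scene. Friction and masses are not known exactly. Their poses are not given: they have to be found in the camera images.
- blue_knob (a joint): Angle of the blue knob in rad, 0 to 2.6, growing as it turns clockwise seen from above. On the green mark at 1.2; starts at 0.1 to 0.6. It stays where it is left (friction 0.05 N m). It sits on a white dial, 72 mm across, on a grey body 207 x 104 x 24 mm fixed to the table; blue and orange regulators may stand in either place, yaw up to 0.35.
- blue_knob_grip (a point): Grip point on the knob's upright axis, 55 mm above the table; turns with the knob. The knob is an upright blue bar 40 mm long (this frame's x) and 14 mm wide (y, take it across this), from 13 mm below to 13 mm above this point, on a black skirt 42 mm across, its top 19 mm below this point. White pointer at the bar's -x end.
- blue_guard_grip (a point): Centre of the guard's grip, 99.5 mm above the table: upright blue fin 12 mm thick (frame x), 44 long (y), top 11 mm above this point, roof 20 mm below. Guard: hood 80 x 82 x 53 mm, clear roof, open to the knob; slides level along -x to the knob, about 2 N, clearing it at any angle. Starts 115 mm from the knob axis; at the end stop this point is above that axis.
- orange_pointer (a point): Tip of the white pointer on the knob of the other regulator, the same in form but with an orange knob and guard; 20 mm from that knob's axis. That knob must stay as it is.

How it is judged:
On the way:
1. the blue knob's pointer is on the green mark while the guard is still open (value of joint blue_knob between 1 and 1.4 rad and horizontal distance between blue_guard_grip and blue_knob_grip above 0.09 m), for 0.2 s.
At the end, for the whole second after the job is handed in: The blue knob is within 0.2 rad (11 degrees) of the green mark (joint value 1.0 to 1.4) and the blue guard is over it, its grip within 12 mm of the knob axis seen from above (value of joint blue_knob between 1 and 1.4 rad and horizontal distance between blue_guard_grip and blue_knob_grip below 0.012 m); the robot touches nothing.
It fails at once if the orange regulator's knob is turned (its pointer tip moves more than 5 mm) (distance of orange_pointer from where it was at the start of the episode above 0.005 m).
It also fails if it takes over 42 s, if anything falls off the work surface, if the arm or the gripper's body presses on something with over 40 N, if the wrist force passes 120 N, or if a joint passes its speed limit or range.

## Working session

There is one attempt and no reset: what is moved stays moved. The work goes in short steps, Python scripts to look and compute and a tool call to move; the robot and the scene stay as the last step left them, time stands still between calls to the robot, and variables do not carry over. Pictures are saved under pics/ and viewed, about 8 in all and at most 12, crops included, and the job is handed in when it is done.

Besides the shell and the picture viewer there is one more tool, called in YAML: its name, and indented under it one key for each argument. jog_arm: Moves the arm, as the interface text tells. Its arguments: {"type":"object","properties":{"series":{"type":"array"},"grip":{"type":"number"}},"required":["series"]}

```bash
mkdir -p pics; python3 - <<'E'
from station import sensors, viewer
import cv2
s=sensors.observe();print({k:s[k] for k in('t','q','tool_pos','eef_rot','grip_width')})
for n in('scene','top'):
    im=viewer.capture(n);cv2.imwrite(f'pics/{n}0.png',im[:,:,::-1]);print(viewer.camera_model(n))
E
```

```text
{'t': 0.0, 'q': array([ 8.99679613e-01,  3.81224691e-01,  1.29825587e+00, -1.11970830e-06,
        1.46356175e+00, -2.15321001e-01]), 'tool_pos': array([0.24193899, 0.49362944, 0.238124  ]), 'eef_rot': array([ 2.92703949,  1.56934667, -2.24114508]), 'grip_width': 0.08826986153919218}
{'intrinsics': array([[482.50382995,   0.        , 266.68765665],
       [  0.        , 482.50382995, 222.60123932],
       [  0.        ,   0.        ,   1.        ]]), 'rvec': array([ 2.29454231, -0.71430206,  0.27370613]), 'tvec': array([-0.44067074,  0.27967545,  0.71066892])}
{'intrinsics': array([[388.55376615,   0.        , 272.1430153 ],
       [  0.        , 388.55376615, 206.04553684],
       [  0.        ,   0.        ,   1.        ]]), 'rvec': array([ 2.1459421 , -2.18441311,  0.09360001]), 'tvec': array([7.68248037e-04, 5.21915663e-01, 9.05099351e-01])}
```

View pics/top0.png

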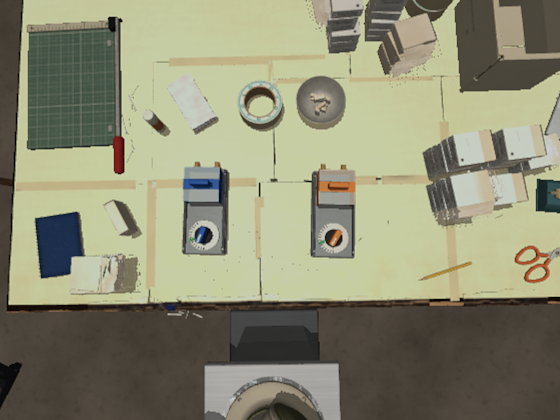

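View pics/scene0.png

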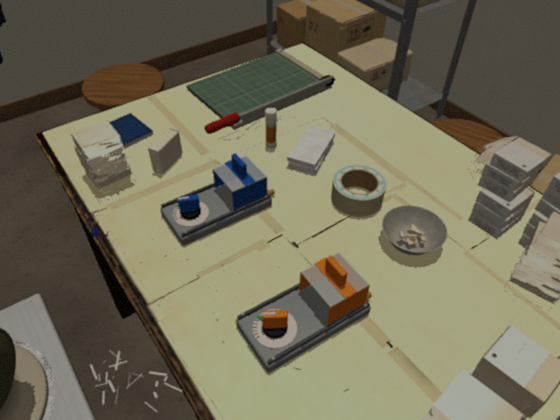

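```bash
cat > h.py <<'E'
import numpy as np, cv2
from station import sensors, viewer
def cam(n):
    m=viewer.camera_model(n); return m['intrinsics'],cv2.Rodrigues(m['rvec'])[0],np.array(m['tvec']).ravel()
def ray(n,uv,z):
    K,R,t=cam(n); d=R.T@np.linalg.inv(K)@np.array([uv[0],uv[1],1.]); c=-R.T@t
    return c+d*(z-c[2])/d[2]
def proj(n,p):
    K,R,t=cam(n); x=K@(R@np.array(p)+t); return x[:2]/x[2]
def blobs(im,box,name='blue'):
    hsv=cv2.cvtColor(im,cv2.COLOR_RGB2HSV); lo,hi=((100,120,60),(125,255,255)) if name=='blue' else ((3,140,100),(18,255,255))
    m=cv2.inRange(hsv,lo,hi); k=np.zeros_like(m); x0,y0,x1,y1=box; k[y0:y1,x0:x1]=m[y0:y1,x0:x1]
    cs,_=cv2.findContours(k,cv2.RETR_EXTERNAL,cv2.CHAIN_APPROX_NONE)
    return [c for c in cs if cv2.contourArea(c)>15]
E
python3 - <<'E'
from h import *
print(proj('top',[.242,.494,.239]),proj('scene',[.242,.494,.239]))
for n,box in(('top',(175,155,235,260)),('scene',(160,145,280,230))):
    im=cv2.imread(f'pics/{n}0.png')[:,:,::-1].copy()
    for c in blobs(im,box):
        r=cv2.minAreaRect(c);b=cv2.boxPoints(r);print(n,r,cv2.contourArea(c))
        for z in(.055,.068): print(z,np.round(ray(n,r[0],z),4))
t=cv2.imread('pics/top0.png')[155:265,170:245]; s=cv2.imread('pics/scene0.png')[145:245,155:280]
a=cv2.resize(t,None,fx=5,fy=5,interpolation=cv2.INTER_CUBIC);b=cv2.resize(s,None,fx=3.4,fy=3.4,interpolation=cv2.INTER_CUBIC)
H=max(a.shape[0],b.shape[0]);pad=lambda x:cv2.copyMakeBorder(x,0,H-x.shape[0],0,0,0)
cv2.imwrite('pics/c0.png',np.hstack([pad(a),pad(b)])); print(a.shape,b.shape)
E
```

```text
[ -6.95897906 354.83322836] [-9.87748656 74.31688394]
top ((200.18966674804688, 233.77586364746094), (6.4993367195129395, 16.155494689941406), 21.801410675048828) 50.5
0.055 [0.4577 0.1584 0.055 ]
0.068 [0.4573 0.1558 0.068 ]
top ((201.0, 183.5), (9.0, 36.0), 90.0) 300.5
0.055 [0.575  0.1566 0.055 ]
0.068 [0.5729 0.1541 0.068 ]
scene ((187.47683715820312, 197.8496856689453), (6.234345436096191, 19.69140625), 81.25383758544922) 59.5
0.055 [0.4607 0.1655 0.055 ]
0.068 [0.4556 0.1525 0.068 ]
scene ((239.25003051757812, 172.25001525878906), (31.819805145263672, 9.899494171142578), 45.0) 133.0
0.055 [0.5842 0.1722 0.055 ]
0.068 [0.5767 0.159  0.068 ]
scene ((238.00003051757812, 160.50001525878906), (16.26345443725586, 4.949747562408447), 45.0) 63.0
0.055 [0.6022 0.2057 0.055 ]
0.068 [0.5943 0.1919 0.068 ]
(550, 375, 3) (340, 425, 3)
```

View pics/c0.png

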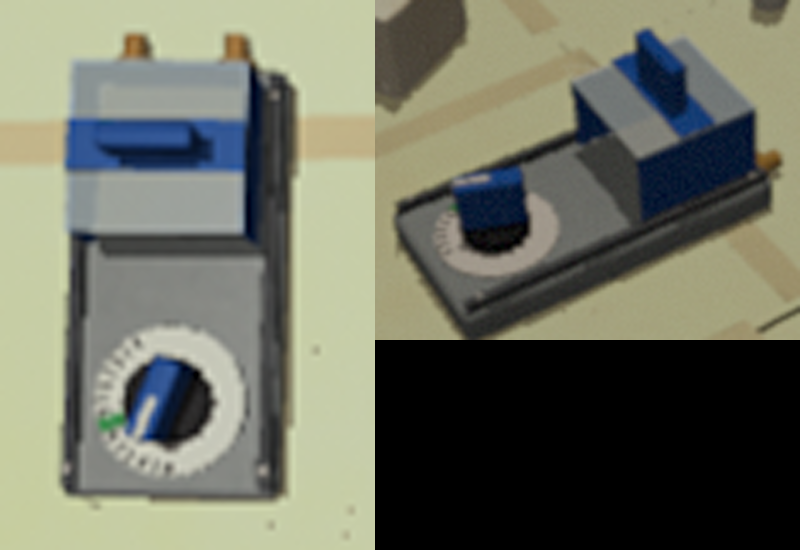

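```bash
python3 - <<'E'
from h import *
P={'dial':(174,400,.025),'green':(113,422,.025),'finL':(97,129,.1105),'finR':(190,129,.1105),'bodyBL':(66,493,.024),'bodyBR':(281,495,.024),'bodyTR':(289,78,.024),'knobfar':(168,362,.068),'knobptr':(140,433,.068),
'roofL':(70,62,.0795),'roofR':(250,62,.0795),'roofLn':(68,233,.0795),'roofRn':(247,235,.0795)}
for k,(x,y,z) in P.items(): print(k,np.round(ray('top',((x+.5)/5-.5+170,(y+.5)/5-.5+155),z),4))
Q={'finA':(640,33,.1105),'finB':(684,73,.1105),'dial':(496,230,.025)}
for k,(x,y,z) in Q.items(): print('S',k,np.round(ray('scene',((x-375+.5)/3.4-.5+155,(y+.5)/3.4-.5+145),z),4))
E
```

```text
dial [0.4565 0.1542 0.025 ]
green [0.4465 0.1834 0.025 ]
finL [0.5734 0.1722 0.1105]
finR [0.5726 0.1312 0.1105]
bodyBL [0.4132 0.2059 0.024 ]
bodyBR [0.4106 0.1035 0.024 ]
bodyTR [0.6114 0.0985 0.024 ]
knobfar [0.4726 0.149  0.068 ]
knobptr [0.4406 0.1617 0.068 ]
roofL [0.6099 0.1917 0.0795]
roofR [0.6083 0.1093 0.0795]
roofLn [0.5313 0.1922 0.0795]
roofRn [0.5288 0.111  0.0795]
S finA [0.5698 0.1687 0.1105]
S finB [0.5714 0.1242 0.1105]
S dial [0.4573 0.1557 0.025 ]
```

```bash
cat >> h.py <<'E'
from scipy.spatial.transform import Rotation as Ro
def pose():
    s=sensors.observe(); return s,np.array(s['tool_pos']),Ro.from_euler('xyz',s['eef_rot']).as_matrix()
def to(goal,ang=None):
    "shift in tool axes (cm) and turn (deg) about tool x to bring jaw dir to world angle ang (mod pi)"
    s,p,R=pose(); d=R.T@(np.array(goal)-p)*100
    print('t',round(s['t'],2),'p',np.round(p,4),'jaw',round(np.arctan2(R[1,2],R[0,2]),4),'xax',np.round(R[:,0],3),'w',round(s['grip_width'],4),'q1,6',np.round(s['q'][[0,5]],3))
    print('shift cm',np.round(d,2), 'F',np.round(s['ft_force'],1))
    if ang is not None:
        a=(np.arctan2(R[1,2],R[0,2])-ang)  # x down: + turn lowers angle
        print('turn deg',np.round(np.degrees((a+np.pi/2)%np.pi-np.pi/2),2))
E
python3 - <<'E'
from h import *
to([.4567,.155,.13],1.193); print(pose()[2].round(3))
E
```

```text
t 0.1 p [0.2419 0.4937 0.2382] jaw 1.115 xax [-0.001 -0.001 -1.   ] w 0.0882 q1,6 [ 0.9   -0.215]
shift cm [ 10.84 -34.19 -20.94] F [ 0.2 -0.5  0.2]
turn deg -4.47
[[-0.001 -0.898  0.44 ]
 [-0.001  0.44   0.898]
 [-1.     0.    -0.001]]
```

jog_arm:
  series:
    - [[0.8,-3.1,-1.9,0],[0.8,-3.1,-1.9,0],[0.8,-3.1,-1.9,0],[0.8,-3.1,-1.9,0],[0.8,-3.1,-1.9,0],[0.8,-3.1,-1.9,0],[0.8,-3.1,-1.9,0],[0.8,-3.1,-1.9,0]]
  grip: 4.5

```text
t: 0.77
tool_pos: [0.3983, 0.2465, 0.1743]
eef_rot: [2.303, 1.571, -2.865]
ft_force: [-0.2, 0.2, -0.5]
grip_width: 0.0452
```

jog_arm:
  series:
    - [[0.8,-3.1,-1.9,0],[0.8,-3.1,-1.9,0],[0.8,-3.1,-1.9,0],[0,0,0,-4.5],[0,0,0,0],[0,0,0,0]]

```text
t: 1.27
tool_pos: [0.456, 0.1561, 0.1506]
eef_rot: [1.809, 1.57, 3.0]
ft_force: [-0.6, -0.7, 0.4]
grip_width: 0.0448
```

```bash
python3 - <<'E'
from h import *
to([.4567,.155,.045],1.193)
E
```

```text
t 1.27 p [0.456  0.1561 0.1506] jaw 1.1912 xax [-0.001  0.    -1.   ] w 0.0448 q1,6 [ 0.083 -1.108]
shift cm [10.56 -0.11 -0.08] F [-0.6 -0.7  0.4]
turn deg -0.1
```

jog_arm:
  series:
    - [[2.5,-0.1,-0.1,0],[2.5,0,0,0],[2,0,0,0],[1.5,0,0,0],[1,0,0,0],[0.8,0,0,0],[0,0,0,0],[0,0,0,0]]

```text
t: 1.93
tool_pos: [0.4567, 0.1554, 0.048]
eef_rot: [-1.049, 1.571, 0.145]
ft_force: [-1.2, 0.7, 0.9]
grip_width: 0.0449
```

```bash
python3 - <<'E'
from h import *
to([.4567,.155,.046],1.193)
im=viewer.capture('scene');cv2.imwrite('pics/s1.png',cv2.resize(im[100:260,110:310,::-1],None,fx=4,fy=4)[:600])
im=viewer.capture('top');cv2.imwrite('pics/t1.png',cv2.resize(im[140:270,150:260,::-1],None,fx=4,fy=4))
E
```

```text
t 1.93 p [0.4567 0.1554 0.048 ] jaw 1.1938 xax [ 0.  0. -1.] w 0.0449 q1,6 [ 0.082 -1.112]
shift cm [ 0.2  -0.01 -0.03] F [-1.2  0.7  0.9]
turn deg 0.05
```

View pics/s1.png

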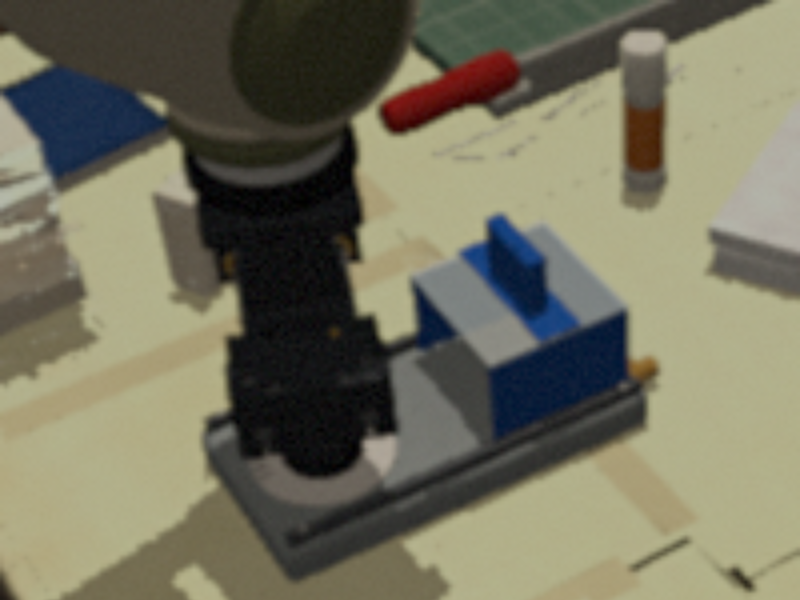

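The fingers straddle the knob (around pixel 320,440 in the crop), clear of the guard. Closing.

jog_arm:
  series:
    - [[0.2,0,0,0],[0,0,0,0],[0,0,0,0],[0,0,0,0],[0,0,0,0],[0,0,0,0]]
  grip: 0

```text
t: 2.53
tool_pos: [0.4572, 0.1553, 0.0459]
eef_rot: [-0.331, 1.569, 0.862]
ft_force: [1.0, 5.7, -0.5]
grip_width: 0.0138
```

```bash
python3 - <<'E'
from h import *
to([.4567,.155,.046],.343)
print(sensors.observe()['wrist_torque'])
E
```

```text
t 2.53 p [0.4572 0.1553 0.0459] jaw 1.193 xax [ 0.001  0.001 -1.   ] w 0.0138 q1,6 [ 0.081 -1.113]
shift cm [-0.01  0.03 -0.05] F [ 1.   5.7 -0.5]
turn deg 48.7
[ 0.75305108 -0.09159856 -0.07212534]
```

jog_arm:
  series:
    - [[0,0,0,4],[0,0,0,5],[0,0,0,5],[0,0,0,5],[0,0,0,5],[0,0,0,5],[0,0,0,5],[0,0,0,5]]

```text
t: 3.2
tool_pos: [0.457, 0.1552, 0.0459]
eef_rot: [0.376, 1.57, 0.884]
ft_force: [0.8, 3.9, 0.1]
grip_width: 0.0141
```

jog_arm:
  series:
    - [[0,0,0,5],[0,0,0,4.7],[0,0,0,0],[0,0,0,0],[0,0,0,0]]

```text
t: 3.62
tool_pos: [0.457, 0.1551, 0.0459]
eef_rot: [0.613, 1.57, 0.959]
ft_force: [-0.0, 5.1, 2.0]
grip_width: 0.0139
```

```bash
python3 - <<'E'
from h import *
to([.4567,.155,.046],.343)
print(sensors.observe()['wrist_torque'])
E
```

```text
t 3.62 p [0.457  0.1551 0.0459] jaw 0.3458 xax [ 0.001  0.001 -1.   ] w 0.0139 q1,6 [ 0.081 -0.265]
shift cm [-0.01 -0.   -0.03] F [-0.   5.1  2. ]
turn deg 0.16
[ 0.81669646  0.12932535 -0.02473806]
```

jog_arm:
  series:
    - [[0,0,0,0],[0,0,0,0],[0,0,0,0],[0,0,0,0],[-1.5,0,0,0],[-3,0,0,0],[-3.5,0,0,0],[-3.5,0,0,0]]
  grip: 4.5

```text
t: 4.28
tool_pos: [0.4563, 0.1545, 0.1619]
eef_rot: [3.04, 1.569, -2.899]
ft_force: [0.7, 0.4, -0.3]
grip_width: 0.0453
```

jog_arm:
  series:
    - [[-1,3.5,0,0],[0,4,0,0],[0,4,0,0],[0,4,0,0],[0,4,0,0],[0,0,0,0]]

```text
t: 4.78
tool_pos: [0.3885, 0.3431, 0.1707]
eef_rot: [1.505, 1.569, 1.855]
ft_force: [0.5, -0.3, -0.8]
grip_width: 0.0452
```

```bash
python3 - <<'E'
from h import *
to([.5715,.151,.085],-.025)
im=viewer.capture('scene');im2=viewer.capture('top')
a=cv2.resize(im[150:245,155:285,::-1],None,fx=3,fy=3,interpolation=cv2.INTER_CUBIC);b=cv2.resize(im2[155:265,170:245,::-1],None,fx=5,fy=5,interpolation=cv2.INTER_CUBIC)
a=cv2.copyMakeBorder(a,0,b.shape[0]-a.shape[0],0,0,0)
cv2.imwrite('pics/c2.png',np.hstack([b,a]))
E
```

```text
t 4.78 p [0.3885 0.3431 0.1707] jaw 0.3495 xax [-0.     0.001 -1.   ] w 0.0452 q1,6 [0.494 0.144]
shift cm [  8.54 -24.32  10.62] F [ 0.5 -0.3 -0.8]
turn deg 21.46
```

View pics/c2.png

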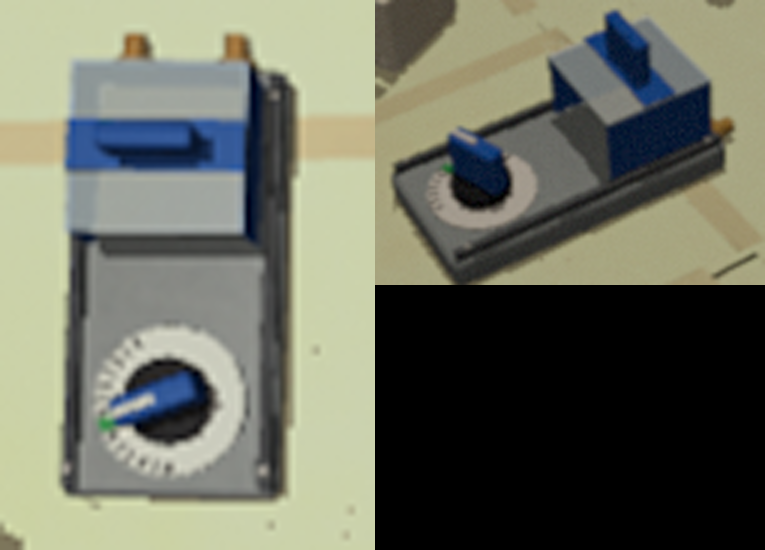

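The pointer now lies on the green mark (tip at crop 107,415; mark at 107,424), and the guard hasn't moved. On to the fin.

jog_arm:
  series:
    - [[0,-3.47,1.52,0],[0,-3.47,1.52,0],[0,-3.47,1.52,0],[0,-3.47,1.52,0],[0,-3.47,1.52,0],[0,-3.47,1.52,0],[0,-3.5,1.5,0],[0,0,0,6]]

```text
t: 5.55
tool_pos: [0.577, 0.1384, 0.1702]
eef_rot: [-1.144, 1.569, -0.911]
ft_force: [-0.2, -0.2, -0.7]
grip_width: 0.0453
```

jog_arm:
  series:
    - [[0,0,0,6],[0,0,0,6],[0,0,0,3.5],[0,0,0,0],[0,0,0,0]]

```text
t: 5.97
tool_pos: [0.5731, 0.1438, 0.1706]
eef_rot: [-2.505, 1.57, -2.536]
ft_force: [0.3, 0.4, 0.1]
grip_width: 0.0446
```

```bash
python3 - <<'E'
from h import *
to([.5718,.151,.087],-.025)
E
```

```text
t 5.97 p [0.5731 0.1438 0.1706] jaw -0.0312 xax [-0. -0. -1.] w 0.0446 q1,6 [0.046 0.077]
shift cm [ 8.36  0.72 -0.15] F [0.3 0.4 0.1]
turn deg -0.35
```

jog_arm:
  series:
    - [[2,0.7,-0.1,-0.3],[2,0,0,0],[2,0,0,0],[1.5,0,0,0],[0.8,0,0,0],[0,0,0,0],[0,0,0,0]]

```text
t: 6.55
tool_pos: [0.5725, 0.1519, 0.0881]
eef_rot: [-0.219, 1.571, -0.245]
ft_force: [0.1, -0.1, -0.4]
grip_width: 0.0449
```

jog_arm:
  series:
    - [[0,0,0,0],[0,0,0,0],[0,0,0,0],[0,0,0,0],[0,0,0,0],[0,0,0,0]]
  grip: 0

```text
t: 7.05
tool_pos: [0.5719, 0.1522, 0.088]
eef_rot: [-3.063, 1.57, -3.09]
ft_force: [-2.6, -0.0, 2.7]
grip_width: 0.0121
```

```bash
python3 - <<'E'
from h import *
to([.4567,.155,.087],-.025)
E
```

```text
t 7.05 p [0.5719 0.1522 0.088 ] jaw -0.0264 xax [-0.001 -0.    -1.   ] w 0.0121 q1,6 [0.06  0.087]
shift cm [  0.11  -0.03 -11.52] F [-2.6 -0.   2.7]
turn deg -0.08
```

jog_arm:
  series:
    - [[0,0,-0.7,0],[0,0,-1.4,0],[0,0,-1.4,0],[0,0,-1.4,0],[0,0,-1.4,0],[0,0,-1.4,0],[0,0,-1.3,0],[0,0,-0.5,0]]

```text
t: 7.72
tool_pos: [0.476, 0.1552, 0.088]
eef_rot: [0.958, 1.57, 0.931]
ft_force: [1.9, 4.3, -1.7]
grip_width: 0.0119
```

jog_arm:
  series:
    - [[0,0,-0.5,0],[0,0,-0.5,0],[0,0,-0.5,0],[0,0,-0.3,0],[0,0,-0.2,0],[0,0,0,0],[0,0,0,0]]

```text
t: 8.3
tool_pos: [0.4575, 0.1558, 0.088]
eef_rot: [1.2, 1.57, 1.173]
ft_force: [-0.8, 6.2, 4.5]
grip_width: 0.0119
```

```bash
python3 - <<'E'
from h import *
to([.4567,.155,.087],-.025)
E
```

```text
t 8.3 p [0.4575 0.1558 0.088 ] jaw -0.0266 xax [ 0.     0.001 -1.   ] w 0.0119 q1,6 [0.082 0.108]
shift cm [ 0.1  -0.08 -0.08] F [-0.8  6.2  4.5]
turn deg -0.09
```

jog_arm:
  series:
    - [[0,0,-0.2,0],[0,0,-0.2,0],[0,0,0,0],[0,0,0,0]]

```text
t: 8.63
tool_pos: [0.4568, 0.1558, 0.0881]
eef_rot: [0.223, 1.563, 0.196]
ft_force: [13.9, 7.1, -7.2]
grip_width: 0.0118
```

At the stop (13.9 N of reaction along x). Releasing and retreating.

jog_arm:
  series:
    - [[0,0,0.3,0],[0,0,0,0],[0,0,0,0],[0,0,0,0],[0,0,0,0],[-1.5,0,0,0],[-3,0,0,0],[-3.5,0,0,0]]
  grip: 4.5

```text
t: 9.3
tool_pos: [0.4552, 0.1551, 0.1676]
eef_rot: [-3.004, 1.566, -3.03]
ft_force: [0.5, -0.5, 0.0]
grip_width: 0.0448
```

jog_arm:
  series:
    - [[-1,3.5,0,0],[0,4,0,0],[0,4,0,0],[0,4,0,0],[0,4,0,0],[0,0,0,0],[0,0,0,0]]

```text
t: 9.88
tool_pos: [0.4608, 0.3516, 0.1772]
eef_rot: [-2.392, 1.57, -2.415]
ft_force: [-1.1, -1.1, -0.5]
grip_width: 0.0447
```

```bash
python3 - <<'E'
from h import *
to([.4567,.155,.087])
im=viewer.capture('scene');im2=viewer.capture('top')
a=cv2.resize(im[150:245,155:285,::-1],None,fx=3,fy=3,interpolation=cv2.INTER_CUBIC);b=cv2.resize(im2[155:265,170:245,::-1],None,fx=5,fy=5,interpolation=cv2.INTER_CUBIC)
a=cv2.copyMakeBorder(a,0,b.shape[0]-a.shape[0],0,0,0)
cv2.imwrite('pics/c3.png',np.hstack([b,a]))
E
```

```text
t 9.88 p [0.4608 0.3516 0.1772] jaw -0.0234 xax [-0.001 -0.001 -1.   ] w 0.0447 q1,6 [0.448 0.471]
shift cm [  9.03 -19.65   0.06] F [-1.1 -1.1 -0.5]
```

View pics/c3.png

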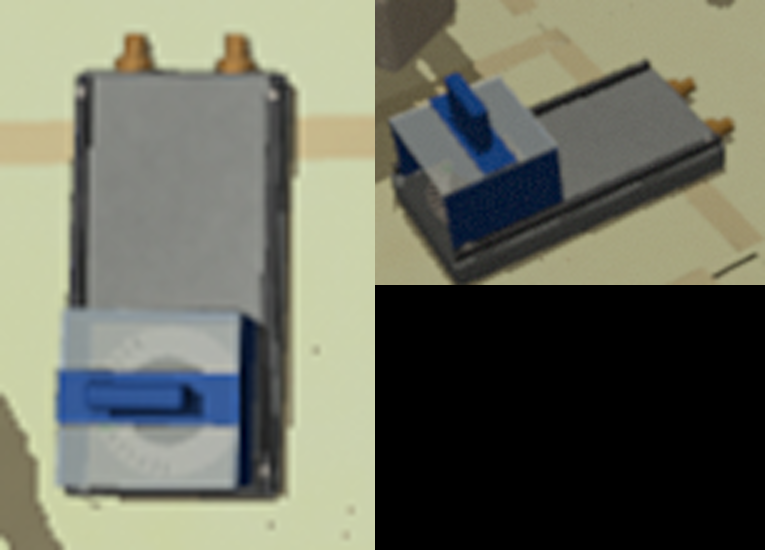

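The guard is over the dial: its fin is at crop (137,397), with the dial centre beneath at about (172,400), as expected from perspective. The arm is clear.

```bash
python3 - <<'E'
from h import *
from station import env
print(np.round(ray('top',((137+.5)/5-.5+170,(391+.5)/5-.5+155),.1105),4))
print(env.sign_off())
E
```

```text
[0.4582 0.1544 0.1105]
the job is handed in; nothing more can be done
None
```

I turned the blue knob about 48.5° clockwise onto the green mark. I then slid the blue guard about 115 mm to its stop and handed the job in at about 10 s of the 42 s allowed.

- **Knob:** A picture taken before the guard moved showed the pointer on the green mark, within about 2°. I couldn't re-check it through the closed guard, because the blue stripe on the roof hides it.
- **Guard:** At the stop the arm met about 14 N of resistance. The last picture put the guard's grip at (0.458, 0.154), about 2 mm from the knob axis as I measured it.
- **Orange regulator and arm:** The arm never went near the orange regulator, so I didn't measure its pointer again. At hand-in the arm stood about 20 cm to the side, touching nothing.

No checks failed or disagreed.

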